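# Reverse the row of calibration standards onto the loading rack

## Robot

A 6-joint arm with a two-finger parallel gripper is mounted at the origin on the work surface; the furniture and walls round the work are solid. World frame = base frame: x ahead of the robot, y to its left, z up, the work surface at z = 0. Lengths are in m, angles in rad, forces in N, time in s.
With the tool pointing down it reaches from about 0.325 to 0.9 m from the base axis. Payload 6.1 kg.
Tool frame: the origin (TCP) lies at the very end of the fingers, on their centre line; the grasp point (between the pads) lies 19 mm behind it; z points along the fingers, y is the line along which they close (so a half turn about z gives the same grasp; the last joint's range is limited). The gripper opens to 87 mm and grips with 3 to 60 N. Pads are 19 mm wide; open, the fingers measure 117 mm over their backs; the gripper's body (75 mm by 190 mm) begins 51 mm behind the grasp point.
Start: joints at [-1.362, 0.22, 1.526, -0, 1.395, -0.126], TCP at [0.205, -0.59, 0.223] pointing down, gripper open.
Joint ranges: [-2.98, 2.98], [-0.91, 2.08], [0.09, 2.57], [-1.24, 4.39], [0.2, 2.65], [-2.68, 2.68]. Speed limits (rad/s): [2.57, 2.57, 3.01, 3.14, 3.14, 3.14].

## Interface

Orientations are given as a rotation vector (axis times angle).
In Python, from bench import bot, optics gives the robot as it stands.
- The arm moves only by the shell command python3 -m crank 'ROWS' [OPENING] [FORCE]. ROWS is JSON, a list of rows, each a list of 4 numbers: the shift along the tool's x, y, z each as a share of 40 mm, from -1 to 1, then the turn about the tool's z as a share of 6 degrees, from -1 to 1. A call has exactly 10 rows; each row shifts and turns the commanded pose from where the row before left it, along the tool's axes as they then stand; what a row does not reach is not made up. A row lasts 1/10 s, in which the tool goes at most 50 mm and 8.59 degrees, less where a joint would pass 70% of its speed; a pose out of reach is approached as far as the arm can. A call with a number of a shift or a turn outside -1 to 1 is refused whole. A call with a gripper value outside its range is refused whole. OPENING is the closure, from 0 (fully open) to 1 (shut), set as the call begins (- or left out, the last holds). The fingers move at their own pace and stop on an object; FORCE is the grip in N (left out, the last holds). Time passes only in rows, so rows that do not move let the fingers close, or fill a call up. It gives the time, the measured TCP pose, the force, the opening and the grip force at its end, in the units of the state.
- bot.get_state(): the state, without advancing time (a new reading comes with each control period).
- optics.camera(name): name is "side" or "top" or "wrist"; returns the picture (480x640x3 uint8, red, green, blue); there is no depth.
- optics.camera_info(name): a dict with "vertical_fov" (degrees; the focal length in pixels is half the picture's height over the tangent of half this angle, whatever the lens; pixels are square), "cx", "cy" (the principal point, pixels), "k1" (the pictures are not rectified: a ray, as slopes to the right and down, at radius r is drawn at 1 + k1 r^2 times it, then the intrinsics apply), "world_from_camera" (4x4, takes a point from camera to world coordinates). Camera axes: x right, y up, looking along -z (the intrinsics and any distortion apply to the point x, -y, -z); pixel columns grow to the right and rows downward; lengths in m; the calibration is good to about 2 mm. A picture is of the moment at which its call begins: read the wrist's pose just before it. camera_info takes no time and is no camera call; for the wrist camera it gives the pose at the moment of the call.
- bot.close_job(): hands the job in; it is judged then, once.
The state is a dict: "t": time; "q": joint angles; "dq": joint speeds; "joint_efforts": joint torques, N m; "tcp_pos": TCP position; "tcp_rot": TCP orientation; "wrist_force": force on the tool from outside, world axes, zero at the start; "torque": the same for the moment, N m; "gripper_width": opening from 0.0 (shut) to 1.0 (fully open); "grasp_force": force on a finger pad.
Only numpy, scipy, OpenCV 4.12 (cv2) and the standard library are available. Lean on these libraries where they do the work, as an engineer would, in place of code of your own. Each camera call takes 0.05 s, during which the arm holds its last target. There are 200 camera calls.

## Task

Move the four calibration standards (vial, tin, round box and steel weight) from the grey storage rack to the empty white loading rack, one to each bay, in reverse order: the one that starts next to the storage rack's end post goes into the bay farthest from the loading rack's end post, and so on along the row. Leave each standing upright on the floor of its bay, released and at rest, and never tip one over on the way.

Things in the scene. Friction and masses are not known exactly. Their poses are not given: they have to be found in the camera images.
- vial: small white sample vial with a white screw cap, 21 mm across and 48 mm tall, 30 g, loose; the narrowest of the four, straight-sided. Origin at the centre of its underside, z up
- tin: low round white-grey tin with a twist lid, 43 mm across and 22 mm tall, 60 g, loose; the widest of the four; the lid is its upper 11 mm, body 41 mm across. Origin at the centre of its underside, z up
- round_box: low round box with a pink screw lid, 37 mm across and 18 mm tall, 40 g, loose; the lid is its upper 9 mm, the body below is 34 mm across. Origin at the centre of its underside, z up
- weight: turned steel check weight, 100 g, loose: cylinder 28 mm across up to 26 mm, then a narrow neck and a knob 18 mm across, 42 mm tall in all. Origin at the centre of its underside, z up
- pad_vial: fixed flat black rubber pad, 33 mm across and 4 mm thick, on which the vial stands at the start; it shows the vial's original place in the storage row and stays there. Origin at the centre of its underside, 8 mm above the desk; z up
- pad_tin: fixed flat black rubber pad, 55 mm across and 4 mm thick, on which the tin stands at the start; it shows the tin's original place in the storage row and stays there. Origin at the centre of its underside, 8 mm above the desk; z up
- pad_round_box: fixed flat black rubber pad, 49 mm across and 4 mm thick, on which the round box stands at the start; it shows the round box's original place in the storage row and stays there. Origin at the centre of its underside, 8 mm above the desk; z up
- pad_weight: fixed flat black rubber pad, 40 mm across and 4 mm thick, on which the weight stands at the start; it shows the weight's original place in the storage row and stays there. Origin at the centre of its underside, 8 mm above the desk; z up
- storage_rack: bare grey plastic plate, 72 x 280 mm, top 8 mm above the desk, fixed to the desk (either rack may be the nearer one). Carries the four pads, one at each bay centre in any order; pad tops are 12 mm above the desk. Four bay centres at y = +93, +31, -31, -93 mm; end post, 33 mm high with black head 16 mm across, at y = +139 mm. Origin on the desk under the row's middle; x across the row, y along it towards the post, z up.
- loading_rack: white rack, 72 x 280 mm, fixed, empty; a bench instrument 0.24 m tall stands close behind the farther rack. Floors 8 mm above the desk, 58 mm clear between 4 mm ribs that reach 15 mm, 66 mm clear between side lips that reach 12 mm. Four bay centres at y = +93, +31, -31, -93 mm; end post, 33 mm high with black head 16 mm across, at y = +139 mm. Origin on the desk under the row's middle; x across the row, y along it towards the post, z up.
There are look-alikes about, which are no part of the job. Leave any pink look-alike of the vial alone.

How it is judged:
At the end, for the whole second after the job is handed in: Each standard is in its own loading-rack bay, in the reverse order of their pads (from the end posts): centre within 22 mm of the bay centre along the row, 26 mm across; underside 5 to 11.5 mm above the desk; tilt under 0.1 rad; slower than 10 mm/s (((y of pad_vial in the frame of storage_rack between 0.083 and 0.103 m and y of vial in the frame of loading_rack between -0.115 and -0.071 m) or (y of pad_vial in the frame of storage_rack between 0.021 and 0.041 m and y of vial in the frame of loading_rack between -0.053 and -0.009 m) or (y of pad_vial in the frame of storage_rack between -0.041 and -0.021 m and y of vial in the frame of loading_rack between 0.009 and 0.053 m) or (y of pad_vial in the frame of storage_rack between -0.103 and -0.083 m and y of vial in the frame of loading_rack between 0.071 and 0.115 m)) and x of vial in the frame of loading_rack between -0.026 and 0.026 m and z of vial in the frame of loading_rack between 0.005 and 0.0115 m and angle between each of vial, tin, round_box, weight's own z axis and vertical below 0.1 rad and linear speed of each of vial, tin, round_box, weight below 0.01 m/s and ((y of pad_tin in the frame of storage_rack between 0.083 and 0.103 m and y of tin in the frame of loading_rack between -0.115 and -0.071 m) or (y of pad_tin in the frame of storage_rack between 0.021 and 0.041 m and y of tin in the frame of loading_rack between -0.053 and -0.009 m) or (y of pad_tin in the frame of storage_rack between -0.041 and -0.021 m and y of tin in the frame of loading_rack between 0.009 and 0.053 m) or (y of pad_tin in the frame of storage_rack between -0.103 and -0.083 m and y of tin in the frame of loading_rack between 0.071 and 0.115 m)) and x of tin in the frame of loading_rack between -0.026 and 0.026 m and z of tin in the frame of loading_rack between 0.005 and 0.0115 m and ((y of pad_round_box in the frame of storage_rack between 0.083 and 0.103 m and y of round_box in the frame of loading_rack between -0.115 and -0.071 m) or (y of pad_round_box in the frame of storage_rack between 0.021 and 0.041 m and y of round_box in the frame of loading_rack between -0.053 and -0.009 m) or (y of pad_round_box in the frame of storage_rack between -0.041 and -0.021 m and y of round_box in the frame of loading_rack between 0.009 and 0.053 m) or (y of pad_round_box in the frame of storage_rack between -0.103 and -0.083 m and y of round_box in the frame of loading_rack between 0.071 and 0.115 m)) and x of round_box in the frame of loading_rack between -0.026 and 0.026 m and z of round_box in the frame of loading_rack between 0.005 and 0.0115 m and ((y of pad_weight in the frame of storage_rack between 0.083 and 0.103 m and y of weight in the frame of loading_rack between -0.115 and -0.071 m) or (y of pad_weight in the frame of storage_rack between 0.021 and 0.041 m and y of weight in the frame of loading_rack between -0.053 and -0.009 m) or (y of pad_weight in the frame of storage_rack between -0.041 and -0.021 m and y of weight in the frame of loading_rack between 0.009 and 0.053 m) or (y of pad_weight in the frame of storage_rack between -0.103 and -0.083 m and y of weight in the frame of loading_rack between 0.071 and 0.115 m)) and x of weight in the frame of loading_rack between -0.026 and 0.026 m and z of weight in the frame of loading_rack between 0.005 and 0.0115 m); the robot touches nothing.
It fails at once if the vial is tipped over (angle between vial's own z axis and vertical above 0.9 rad).
It fails at once if the tin is tipped over (angle between tin's own z axis and vertical above 0.9 rad).
It fails at once if the round box is tipped over (angle between round_box's own z axis and vertical above 0.9 rad).
It fails at once if the weight is tipped over (angle between weight's own z axis and vertical above 0.9 rad).
It also fails if it takes over 83 s, if anything falls off the work surface, if the arm or the gripper's body presses on something with over 40 N, if the wrist force passes 120 N, or if a joint passes its speed limit or range.

## Working session

There is one attempt and no reset: what is moved stays moved. The work goes in short steps, Python scripts to look and compute and a shell command to move; the robot and the scene stay as the last step left them, time stands still between calls to the robot, and variables do not carry over. Pictures are saved under pics/ and viewed, at most 14 in all, crops included, and the job is handed in when it is done.

```bash
mkdir -p pics; ls; python3 - <<'E'
from bench import bot, optics
import cv2
s=bot.get_state();print(s)
for n in("top","side","wrist"):
    i=optics.camera_info(n);print(n,i)
    cv2.imwrite(f"pics/{n}0.png",optics.camera(n)[:,:,::-1])
E
```

```text
pics
{'t': 0.0, 'q': array([-1.36208611e+00,  2.21212853e-01,  1.52758911e+00, -1.69387728e-05,
        1.39470062e+00, -1.26057977e-01]), 'dq': array([ 0.00112053,  0.000103  , -0.00057581, -0.00131012,  0.00337909,
        0.00046457]), 'joint_efforts': array([-1.36407016e-03, -4.94607568e+01, -3.87380111e+01,  6.98659779e-02,
        5.73850935e-02, -1.43560937e-04]), 'tcp_pos': array([ 0.20523215, -0.5896966 ,  0.22145712]), 'tcp_rot': array([-3.09580390e+00, -5.23087380e-01,  1.50025048e-04]), 'wrist_force': array([-0.30187678,  0.45632742, -0.66583353]), 'torque': array([-0.02326468,  0.0337166 ,  0.0206724 ]), 'grasp_force': 0.0, 'gripper_width': 0.9960193730357}
top {'vertical_fov': 54.86718375921471, 'cx': 319.3414396197937, 'cy': 242.20340289964852, 'k1': -0.008789731505668804, 'world_from_camera': array([[-0.01860421,  0.97926386, -0.20173292,  0.3188273 ],
       [-0.99981362, -0.01926234, -0.00129959, -0.24559783],
       [-0.00515849,  0.20167114,  0.97943971,  0.86431867],
       [ 0.        ,  0.        ,  0.        ,  1.        ]])}
side {'vertical_fov': 43.20663702703343, 'cx': 312.3583014384582, 'cy': 243.17227843818384, 'k1': -0.02817573021432217, 'world_from_camera': array([[ 0.99865832,  0.01267211, -0.05020938,  0.42449754],
       [-0.04707854,  0.62601369, -0.77838967, -0.94581539],
       [ 0.02156791,  0.7797091 ,  0.62577036,  0.60988332],
       [ 0.        ,  0.        ,  0.        ,  1.        ]])}
wrist {'vertical_fov': 59.23664746971191, 'cx': 322.9483398352481, 'cy': 240.24758905109672, 'k1': -0.08325686438821138, 'world_from_camera': array([[ 0.32875351,  0.90529834,  0.26899078,  0.27911847],
       [-0.94441332,  0.31578277,  0.09145881, -0.56393335],
       [-0.00214514, -0.28410588,  0.95879051,  0.3834183 ],
       [ 0.        ,  0.        ,  0.        ,  1.        ]])}
```

View pics/top0.png

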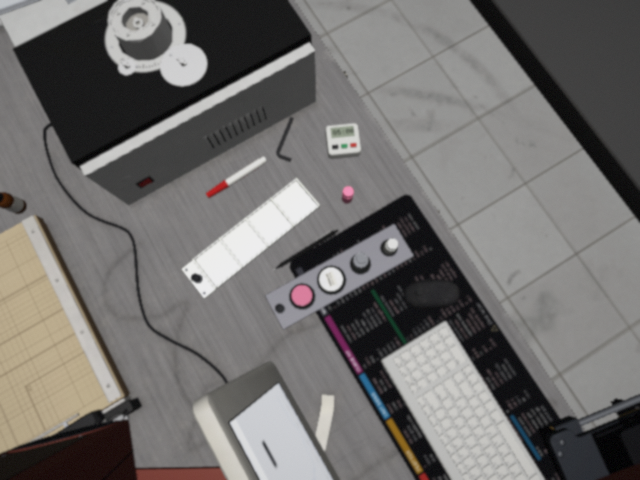

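View pics/side0.png

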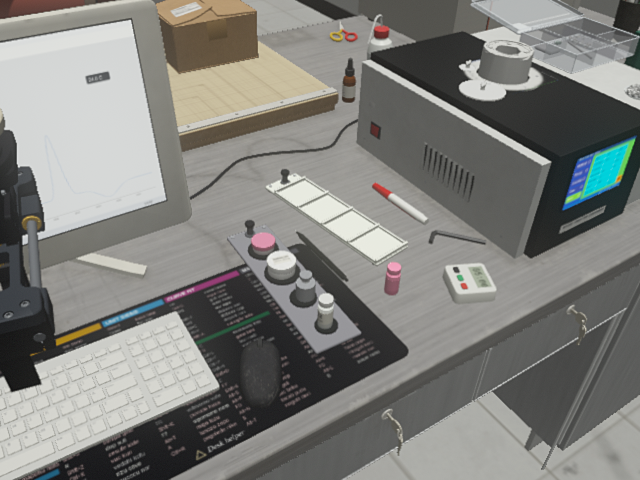

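The views show the storage rack in front, with its post at the left end in top (279,308). From the post it holds the round box at (302,295), tin at (331,279), weight at (361,263) and vial at (391,244). The loading rack is white, with its post at top (197,278). The look-alikes are a pink vial at top (348,193), which I'll leave alone, a white timer at (343,139) and discs on the instrument at (145,30) and (184,65). The real vial is the white one on a pad, at top (391,244) and side (325,313).

```bash
cat > h.py <<'E'
import numpy as np, cv2
from bench import bot, optics
def ray(info,px,z):
    f=240/np.tan(np.radians(info["vertical_fov"])/2)
    K=np.array([[f,0,info["cx"]],[0,f,info["cy"]],[0,0,1]])
    u=cv2.undistortPoints(np.array(px,float).reshape(-1,1,2),K,np.array([info["k1"],0,0,0.]))[:,0]
    T=info["world_from_camera"]; d=np.c_[u[:,0],-u[:,1],-np.ones(len(u))]@T[:3,:3].T; o=T[:3,3]
    return (o+d*((z-o[2])/d[:,2])[:,None])[:,:2]
def blobs(m,amin=20):
    n,l,s,c=cv2.connectedComponentsWithStats(m.astype(np.uint8))
    return [(s[i,4],c[i].round(1),s[i,:4]) for i in range(1,n) if s[i,4]>=amin],l
E
python3 - <<'E'
from h import *
for n in("top","side"):
    im=cv2.imread(f"pics/{n}0.png"); hsv=cv2.cvtColor(im,cv2.COLOR_BGR2HSV); info=optics.camera_info(n)
    print(n)
    pink=(hsv[...,1]>70)&((hsv[...,0]>160)|(hsv[...,0]<3))&(hsv[...,2]>120)
    white=(hsv[...,1]<40)&(hsv[...,2]>185)
    for nm,m in(("pink",pink),("white",white)):
        for a,c,s in blobs(m,25)[0]:
            if 170<c[0]<430 and 170<c[1]<345: print(nm,a,c,s,*[(z,ray(info,c,z)[0].round(4)) for z in(.012,.030,.034,.054,.060)])
im=cv2.imread("pics/top0.png"); info=optics.camera_info("top")
hsv=cv2.cvtColor(im,cv2.COLOR_BGR2HSV); m=(hsv[...,1]<40)&(hsv[...,2]>185)
b,l=blobs(m,500)
for k in np.unique(l):
    ys,xs=np.where(l==k)
    if k and 230<xs.mean()<270 and 210<ys.mean()<260 and len(xs)>50:
        print(k,len(xs))
m[:170]=0;m[:,:175]=0;m[305:]=0;m[:,325:]=0
m=cv2.morphologyEx(m.astype(np.uint8),cv2.MORPH_CLOSE,np.ones((7,7)))
c=max(cv2.findContours(m,0,1)[0],key=cv2.contourArea)
p=ray(info,c[:,0],.011); r=cv2.minAreaRect((p*1000).astype(np.float32)); print(r)
dk=(hsv[...,2]<50); 
for a,cc,s in blobs(dk,15)[0]:
    if 180<cc[0]<300 and 260<cc[1]<320: print("dark",a,cc,s,ray(info,cc,.033)[0])
cv2.imwrite("pics/c1.png",cv2.resize(im[160:340,170:430],None,fx=3,fy=3,interpolation=cv2.INTER_CUBIC))
E
```

```text
top
pink 159 [216.5 188.3] [206 180  22  18] (0.012, array([ 0.6046, -0.0478])) (0.03, array([ 0.5986, -0.052 ])) (0.034, array([ 0.5972, -0.0529])) (0.054, array([ 0.5905, -0.0575])) (0.06, array([ 0.5885, -0.0589]))
pink 117 [347.8 192.1] [342 186  12  13] (0.012, array([ 0.5917, -0.3011])) (0.03, array([ 0.586 , -0.2999])) (0.034, array([ 0.5847, -0.2996])) (0.054, array([ 0.5783, -0.2983])) (0.06, array([ 0.5764, -0.2979]))
pink 357 [301.3 294.8] [291 285  21  21] (0.012, array([ 0.3963, -0.2094])) (0.03, array([ 0.3946, -0.2102])) (0.034, array([ 0.3943, -0.2104])) (0.054, array([ 0.3924, -0.2112])) (0.06, array([ 0.3919, -0.2115]))
white 228 [245.  170.1] [226 157  40  27] (0.012, array([ 0.6405, -0.1024])) (0.03, array([ 0.6338, -0.1054])) (0.034, array([ 0.6322, -0.1061])) (0.054, array([ 0.6247, -0.1095])) (0.06, array([ 0.6224, -0.1105]))
white 5278 [250.8 236.6] [182 179 137 119] (0.012, array([ 0.5077, -0.1152])) (0.03, array([ 0.5037, -0.118 ])) (0.034, array([ 0.5029, -0.1186])) (0.054, array([ 0.4984, -0.1217])) (0.06, array([ 0.4971, -0.1226]))
white 83 [392.4 243.3] 
[... 1812 characters left out ...]
rray([ 0.423 , -0.2679])) (0.054, array([ 0.4231, -0.2914])) (0.06, array([ 0.4231, -0.2985]))
white 122 [325.6 298.1] [319 293  14  11] (0.012, array([ 0.4854, -0.3268])) (0.03, array([ 0.4836, -0.3454])) (0.034, array([ 0.4832, -0.3496])) (0.054, array([ 0.4811, -0.3703])) (0.06, array([ 0.4805, -0.3765]))
white 42 [325.6 308.1] [318 305  16   6] (0.012, array([ 0.4841, -0.3467])) (0.03, array([ 0.4823, -0.3648])) (0.034, array([ 0.4819, -0.3688])) (0.054, array([ 0.4799, -0.3888])) (0.06, array([ 0.4793, -0.3948]))
25 5278
((509.04083251953125, -115.42440795898438), (72.16700744628906, 277.9289855957031), 38.65507888793945)
dark 28 [196.  277.8] [193 276   7   5] [ 0.4286432  -0.01995574]
```

View pics/c1.png

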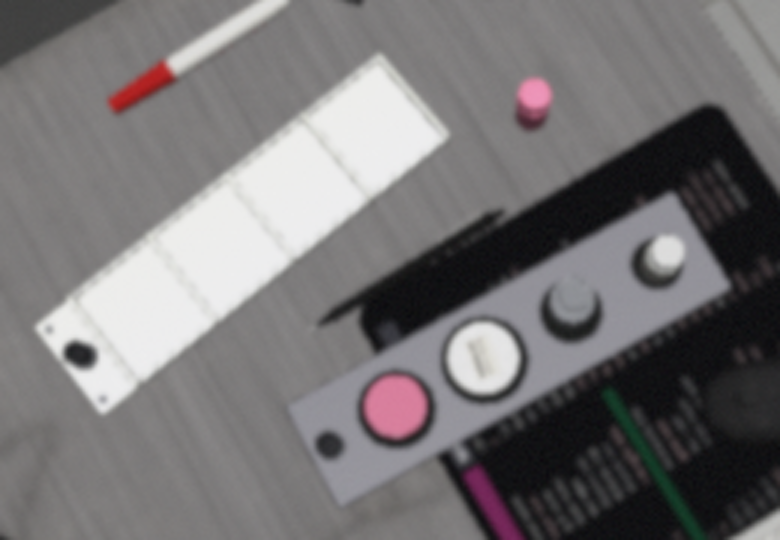

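The crop confirms the four standards on their pads: box (395,407), tin (483,357), weight (572,303) and vial (660,255). Next I'll check clearance to the instrument and the monitor, which sits near the arm's path.

```bash
python3 - <<'E'
from h import *
t=optics.camera_info("top");s=optics.camera_info("side")
def p(n,i,px,zs): print(n,[(z,ray(i,px,z)[0].round(3).tolist()) for z in zs])
p("instr base R",t,(315,105),(0,)); p("instr base L",t,(130,200),(0,))
p("instr side baseR",s,(523,255),(0,)); p("instr side base L",s,(360,125),(0,))
for n,q in(("mon near corner",(228,382)),("mon c2",(195,405)),("mon c3",(272,364)),("mon c4",(335,480))): p(n,t,q,(0,.05,.1,.2,.3,.4))
p("side mon low R",s,(190,215),(0,.05,.1)); p("side mon top R",s,(158,0),(.2,.3,.35,.4,.5))
# weight knob/pad
im=cv2.imread("pics/top0.png");p("weight knob",t,(170+572/3,160+293/3),(.054,)); p("weight pad",t,(170+572/3,160+311/3),(.012,))
u=np.array([-.625,.781]);c=np.array([.517,-.1275])
f=462
for y in(-.093,-.031,.031,.093):
    b=c+u*y; print(y,b.round(4))
E
```

```text
instr base R [(0, [0.782, -0.241])]
instr base L [(0, [0.588, 0.124])]
instr side baseR [(0, [0.808, -0.224])]
instr side base L [(0, [0.594, 0.213])]
mon near corner [(0, [0.243, -0.075]), (0.05, [0.248, -0.085]), (0.1, [0.252, -0.095]), (0.2, [0.261, -0.115]), (0.3, [0.269, -0.134]), (0.4, [0.278, -0.154])]
mon c2 [(0, [0.205, -0.017]), (0.05, [0.211, -0.03]), (0.1, [0.218, -0.043]), (0.2, [0.231, -0.07]), (0.3, [0.244, -0.096]), (0.4, [0.257, -0.123])]
mon c3 [(0, [0.273, -0.154]), (0.05, [0.276, -0.16]), (0.1, [0.278, -0.165]), (0.2, [0.284, -0.176]), (0.3, [0.289, -0.186]), (0.4, [0.294, -0.197])]
mon c4 [(0, [0.077, -0.264]), (0.05, [0.091, -0.263]), (0.1, [0.105, -0.262]), (0.2, [0.133, -0.26]), (0.3, [0.161, -0.257]), (0.4, [0.189, -0.255])]
side mon low R [(0, [0.269, -0.107]), (0.05, [0.282, -0.175]), (0.1, [0.295, -0.244])]
side mon top R [(0.2, [0.165, 0.406]), (0.3, [0.228, 0.076]), (0.35, [0.26, -0.089]), (0.4, [0.291, -0.254]), (0.5, [0.355, -0.584])]
weight knob [(0.054, [0.456, -0.317])]
weight pad [(0.012, [0.452, -0.321])]
-0.093 [ 0.5751 -0.2001]
-0.031 [ 0.5364 -0.1517]
0.031 [ 0.4976 -0.1033]
0.093 [ 0.4589 -0.0549]
```

View pics/wrist0.png

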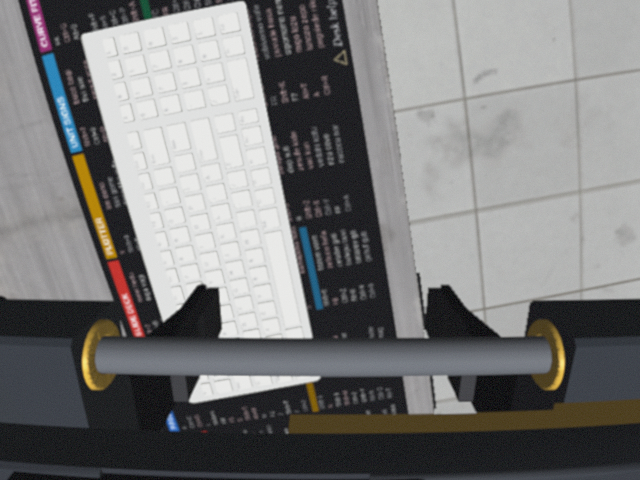

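```bash
cat >> h.py <<'E'
from scipy.spatial.transform import Rotation as R
P={"vial":(.4800,-.3745),"weight":(.4525,-.3195),"tin":(.4222,-.2636),"box":(.3948,-.2105),
 "Bvial":(.4589,-.0549),"Bweight":(.4976,-.1033),"Btin":(.5364,-.1517),"Bbox":(.5751,-.2001)}
def plan(x,y,z,yaw=None):
    s=bot.get_state(); M=R.from_rotvec(s["tcp_rot"]).as_matrix()
    a=np.degrees(np.arctan2(M[1,0],M[0,0])); t=0
    if yaw is not None: t=-((yaw-a+180)%360-180)
    d=M.T@(np.array([x,y,z])-s["tcp_pos"])
    print("t %.1f"%s["t"],"tcp",s["tcp_pos"].round(4),"yaw %.1f"%a,"tilt",M[:2,2].round(3),"| shift in rows of 40mm:",(d/.04).round(3),"turn rows of 6deg: %.2f"%(t/6),"grip",round(s["gripper_width"],3),s["grasp_force"])
E
python3 -m crank '[[0,0,0,-1],[0,0,0,-1],[0,0,0,-1],[0,0,0,-1],[0,0,0,-1],[0,0,0,-1],[0,0,0,-1],[0,0,0,-1],[0,0,0,-1],[0,0,0,-1]]' 0
python3 -m crank '[[0,0,0,-1],[0,0,0,-1],[0,0,0,-1],[0,0,0,-1],[0,0,0,-1],[0,0,0,-1],[0,0,0,-0.35],[0,0,0,0],[0,0,0,0],[0,0,0,0]]' 0
python3 -c "
from h import *
plan(*P['vial'],.12,117.4)"
```

```text
t: 1.15
tcp_pos: [0.2053, -0.59, 0.222]
tcp_rot: [-2.416, -2.007, -0.001]
wrist_force: [0.3, -0.9, 0.2]
gripper_width: 0.994
grasp_force: 0.0
t: 2.15
tcp_pos: [0.2054, -0.5902, 0.2224]
tcp_rot: [-1.636, -2.682, -0.0]
wrist_force: [-0.2, -0.3, -0.8]
gripper_width: 1.0
grasp_force: 0.0
t 2.1 tcp [ 0.2054 -0.5902  0.2224] yaw 117.2 tilt [-0.  0.] | shift in rows of 40mm: [1.652 8.572 2.56 ] turn rows of 6deg: -0.03 grip 1.0 0.0
```

```bash

python3 -m crank '[[0.18,0.95,0.28,0],[0.18,0.95,0.28,0],[0.18,0.95,0.28,0],[0.18,0.95,0.28,0],[0.18,0.95,0.28,0],[0.18,0.95,0.28,0],[0.18,0.95,0.28,0],[0.18,0.95,0.28,0],[0.18,0.95,0.3,0],[0,0.02,0,0]]' 0
python3 - <<'E'
from h import *
plan(*P['vial'],.03,117.4)
i=optics.camera_info("wrist"); im=optics.camera("wrist")[:,:,::-1].copy(); cv2.imwrite("pics/w1.png",im)
import pickle; pickle.dump(i,open("w1.pkl","wb"))
E
```

```text
t: 3.15
tcp_pos: [0.4825, -0.3714, 0.1189]
tcp_rot: [-1.628, -2.683, -0.004]
wrist_force: [-0.2, 0.1, -0.6]
gripper_width: 0.996
grasp_force: 0.0
t 3.1 tcp [ 0.4825 -0.3714  0.1189] yaw 117.5 tilt [-0.001  0.003] | shift in rows of 40mm: [-0.047 -0.092  2.222] turn rows of 6deg: 0.02 grip 0.996 0.0
```

View pics/w1.png

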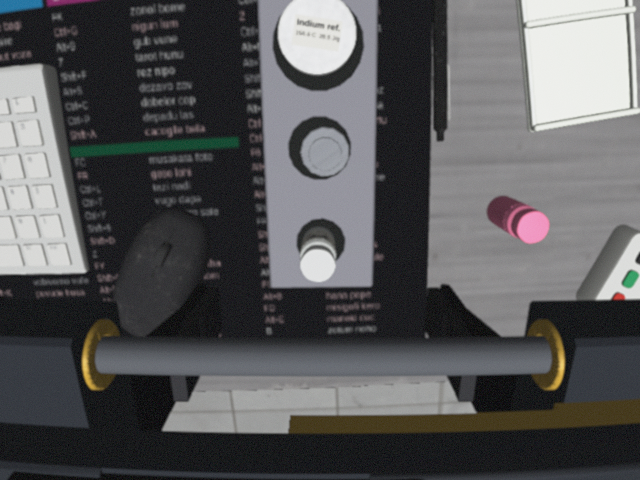

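The wrist view shows the vial cap at (319,262), the weight's knob at (327,153), the tin at (317,35) and the pink look-alike at (520,220) well off to the side.

```bash
python3 - <<'E'
from h import *
import pickle
i=pickle.load(open("w1.pkl","rb"))
for n,p,z in(("vial",(319,263),.060),("weight",(327,153),.054),("tin",(317,36),.034),("pad vial",(320,240),.012),("pad weight",(320,147),.012),("pad tin",(318.5,40),.012)): print(n,ray(i,p,z)[0].round(4))
E
```

```text
vial [ 0.4807 -0.3721]
weight [ 0.4571 -0.3173]
tin [ 0.4238 -0.2651]
pad vial [ 0.4813 -0.3726]
pad weight [ 0.4534 -0.3188]
pad tin [ 0.4236 -0.2634]
```

```bash

python3 -m crank '[[0,-0.06,0,0],[0,0,0.4,0],[0,0,0.4,0],[0,0,0.4,0],[0,0,0.4,0],[0,0,0.4,0],[0,0,0.2,0],[0,0,0.17,0],[0,0,0,0],[0,0,0,0]]' 0
python3 -m crank '[[0,0,0,0],[0,0,0,0],[0,0,0,0],[0,0,0,0],[0,0,0,0],[0,0,0,0],[0,0,0,0],[0,0,0,0],[0,0,0,0],[0,0,0,0]]' 1 15
python3 -c "
from h import *
plan(*P['Bvial'],.12,128.7)"
```

```text
t: 4.2
tcp_pos: [0.4786, -0.3769, 0.0265]
tcp_rot: [1.634, 2.682, -0.0]
wrist_force: [0.4, 0.3, 0.1]
gripper_width: 1.0
grasp_force: 0.0
t: 5.2
tcp_pos: [0.4782, -0.3766, 0.0261]
tcp_rot: [-1.635, -2.683, -0.0]
wrist_force: [0.3, 0.3, 0.0]
gripper_width: 0.237
grasp_force: 15.0
t 5.2 tcp [ 0.4782 -0.3766  0.0261] yaw 117.3 tilt [0. 0.] | shift in rows of 40mm: [ 7.37   3.258 -2.347] turn rows of 6deg: -1.90 grip 0.237 14.996524848975241
```

```bash

python3 -m crank '[[0,0,-0.6,0],[0,0,-0.9,0],[0,0,-0.85,0],[0.9,0.4,0,0],[0.9,0.4,0,0],[0.9,0.4,0,0],[0.9,0.4,0,0],[0.9,0.4,0,0],[0.9,0.4,0,0],[0.9,0.4,0,0]]'
python3 -m crank '[[0.6,0.26,0,0],[0.47,0.2,0,0],[0,0,0,-0.95],[0,0,0,-0.95],[0,0,0,0],[0,0,0,0],[0,0,0,0],[0,0,0,0],[0,0,0,0],[0,0,0,0]]'
python3 - <<'E'
from h import *
plan(*P['Bvial'],.022,128.7)
i=optics.camera_info("wrist"); im=optics.camera("wrist")[:,:,::-1].copy(); cv2.imwrite("pics/w2.png",im)
import pickle; pickle.dump(i,open("w2.pkl","wb"))
E
```

```text
t: 6.2
tcp_pos: [0.4619, -0.0999, 0.1202]
tcp_rot: [1.635, 2.682, 0.0]
wrist_force: [0.8, 1.0, -0.5]
gripper_width: 0.233
grasp_force: 15.0
t: 7.2
tcp_pos: [0.4589, -0.055, 0.1201]
tcp_rot: [-1.361, -2.831, 0.0]
wrist_force: [-1.0, 0.2, -0.5]
gripper_width: 0.234
grasp_force: 15.0
t 7.2 tcp [ 0.4589 -0.055   0.1201] yaw 128.6 tilt [-0.  0.] | shift in rows of 40mm: [2.000e-03 1.000e-03 2.453e+00] turn rows of 6deg: -0.01 grip 0.234 14.996657737065107
```

View pics/w2.png

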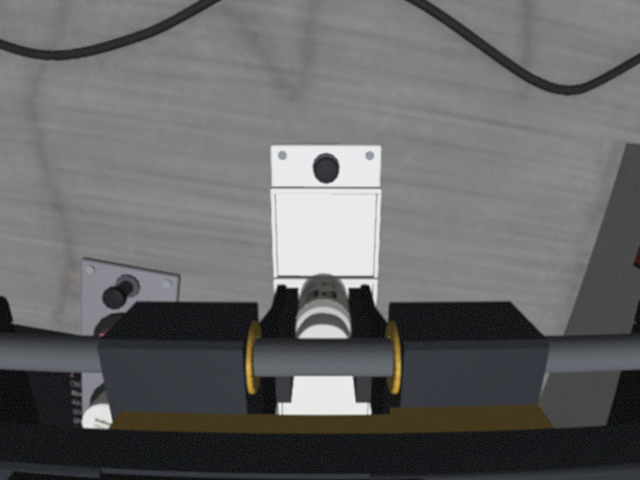

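The view shows the first bay: end rib at row 188, next rib at row 278, lips at columns 272 and 380, and the post head at (326,167). The vial is upright in the grip.

```bash
python3 - <<'E'
from h import *
import pickle
i=pickle.load(open("w2.pkl","rb"))
p=ray(i,[(272,188),(380,187),(272,278),(380,278)],.014); print(p.round(4)); print("bay ctr",p.mean(0).round(4),"ax",((p[0]+p[1]-p[2]-p[3])/2).round(4),(p[1]-p[0]).round(4))
print("post",ray(i,(326,165),.033).round(4)); d=(p[0]+p[1]-p[2]-p[3])/2; d/=np.linalg.norm(d); print(np.degrees(np.arctan2(d[1],d[0])),"from post",ray(i,(326,165),.033)[0]-.046*d)
E
```

```text
[[ 0.4125 -0.0486]
 [ 0.4661 -0.0049]
 [ 0.4494 -0.0981]
 [ 0.5069 -0.0522]]
bay ctr [ 0.4587 -0.051 ] ax [-0.0389  0.0484] [0.0536 0.0437]
post [[ 0.4289 -0.0141]]
128.78462519795457 from post [ 0.45776054 -0.04995506]
```

```bash

sed -i 's/"Bvial":.*/"Bvial":(.4584,-.0509),"Bweight":(.4971,-.0993),"Btin":(.5359,-.1477),"Bbox":(.5746,-.1961)}/; s/"weight":(.4525,-.3195)/"weight":(.4555,-.3178)/; s/"tin":(.4222,-.2636)/"tin":(.4230,-.2643)/' h.py
python3 -m crank '[[0.05,0.05,0.2,0],[0,0,0.4,0],[0,0,0.4,0],[0,0,0.4,0],[0,0,0.4,0],[0,0,0.3,0],[0,0,0.2,0],[0,0,0.14,0],[0,0,0,0],[0,0,0,0]]'
python3 -m crank '[[0,0,0,0],[0,0,0,0],[0,0,0,0],[0,0,0,0],[0,0,0,0],[0,0,0,0],[0,0,0,0],[0,0,0,0],[0,0,0,0],[0,0,0,0]]' 0
python3 -m crank '[[0,0,-0.4,0],[0,0,-0.8,0],[0,0,-0.8,0],[0,0,-0.45,0],[0,0,0,0.95],[0,0,0,0.95],[0,0,0,0],[0,0,0,0],[0,0,0,0],[0,0,0,0]]' 0
python3 -c "
from h import *
plan(*P['weight'],.12,117.4)"
```

```text
t: 8.25
tcp_pos: [0.4597, -0.0522, 0.0228]
tcp_rot: [1.36, 2.831, 0.0]
wrist_force: [0.0, 0.1, -0.3]
gripper_width: 0.235
grasp_force: 15.0
t: 9.25
tcp_pos: [0.4593, -0.0521, 0.0225]
tcp_rot: [1.36, 2.832, -0.0]
wrist_force: [0.4, 0.4, 0.0]
gripper_width: 0.984
grasp_force: 0.0
t: 10.25
tcp_pos: [0.4591, -0.0521, 0.1203]
tcp_rot: [-1.633, -2.683, 0.0]
wrist_force: [0.6, 0.5, 0.5]
gripper_width: 1.004
grasp_force: 0.0
t 10.2 tcp [ 0.4591 -0.0521  0.1203] yaw 117.3 tilt [-0.  0.] | shift in rows of 40mm: [-5.859 -3.133  0.008] turn rows of 6deg: -0.01 grip 1.004 0.0
```

```bash

python3 -m crank '[[-0.73,-0.39,0,0],[-0.73,-0.39,0,0],[-0.73,-0.39,0,0],[-0.73,-0.39,0,0],[-0.73,-0.39,0,0],[-0.73,-0.39,0,0],[-0.73,-0.39,0,0],[-0.75,-0.4,0,0],[0,0,0,0],[0,0,0,0]]' 0
python3 - <<'E'
from h import *
plan(*P['weight'],.0195,117.4)
i=optics.camera_info("wrist"); im=optics.camera("wrist")[:,:,::-1].copy()
s=optics.camera("side")[:,:,::-1]
cv2.imwrite("pics/w3.png",np.vstack([cv2.resize(im,(400,300)),cv2.resize(s[150:350,220:480],(400,300),interpolation=cv2.INTER_CUBIC)]))
cv2.imwrite("pics/w3full.png",im)
import pickle; pickle.dump(i,open("w3.pkl","wb"))
E
```

```text
t: 11.25
tcp_pos: [0.455, -0.318, 0.12]
tcp_rot: [-1.636, -2.681, -0.001]
wrist_force: [-0.1, 1.0, -0.6]
gripper_width: 1.001
grasp_force: 0.0
t 11.2 tcp [ 0.455 -0.318  0.12 ] yaw 117.2 tilt [-0.001  0.001] | shift in rows of 40mm: [-0.003  0.014  2.513] turn rows of 6deg: -0.03 grip 1.001 0.0
```

View pics/w3.png

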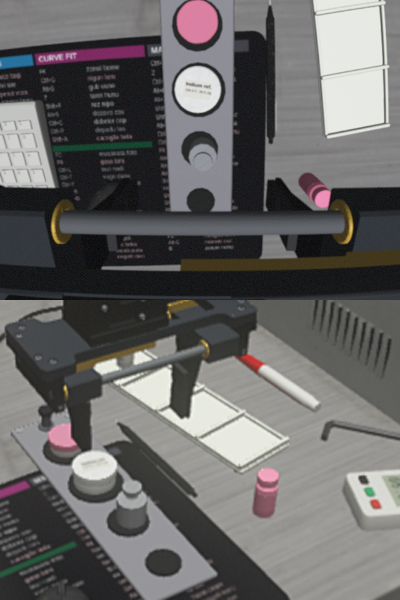

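The wrist half shows the weight's knob at about (323,251) in full-image pixels, the tin at (318,142) and the box at (317,38). The side half shows the vial upright in the loading rack, behind the gripper.

```bash
python3 - <<'E'
from h import *
import pickle
i=pickle.load(open("w3.pkl","rb"))
im=cv2.imread("pics/w3full.png");h=cv2.cvtColor(im,cv2.COLOR_BGR2HSV)
for n,m,z in(("box",(h[...,1]>70)&(h[...,0]>150)&(h[...,2]>120),.030),("tin",(h[...,2]>170)&(h[...,1]<40),.034)):
    for a,c,s in blobs(m,900)[0]:
        if 250<c[0]<390: print(n,a,c,s,ray(i,(s[0]+s[2]/2,s[1]+s[3]/2),z).round(4))
print(ray(i,(322,251),.054).round(4))
E
python3 -m crank '[[0,0.01,0.2,0],[0,0,0.4,0],[0,0,0.4,0],[0,0,0.4,0],[0,0,0.4,0],[0,0,0.4,0],[0,0,0.2,0],[0,0,0.11,0],[0,0,0,0],[0,0,0,0]]' 0
python3 -m crank '[[0,0,0,0],[0,0,0,0],[0,0,0,0],[0,0,0,0],[0,0,0,0],[0,0,0,0],[0,0,0,0],[0,0,0,0],[0,0,0,0],[0,0,0,0]]' 1 20
python3 -c "
from h import *
plan(*P['Bweight'],.12,128.7)"
```

```text
box 3705 [315.3  34.3] [283   0  66  70] [[ 0.3957 -0.2107]]
tin 4132 [316. 143.] [280 106  73  75] [[ 0.423  -0.2634]]
[[ 0.4526 -0.314 ]]
t: 12.35
tcp_pos: [0.4563, -0.3178, 0.0208]
tcp_rot: [1.634, 2.682, -0.0]
wrist_force: [0.5, -0.1, -1.3]
gripper_width: 1.001
grasp_force: 0.0
t: 13.35
tcp_pos: [0.4558, -0.3176, 0.0201]
tcp_rot: [-1.635, -2.683, -0.0]
wrist_force: [-0.4, 0.3, -0.4]
gripper_width: 0.304
grasp_force: 20.0
t 13.3 tcp [ 0.4558 -0.3176  0.0201] yaw 117.3 tilt [-0.  0.] | shift in rows of 40mm: [ 4.376  3.42  -2.497] turn rows of 6deg: -1.90 grip 0.304 19.998766082700286
```

```bash

python3 -m crank '[[0,0,-0.25,0],[0,0,-0.5,0],[0,0,-0.75,0],[0,0,-1,0],[0,0,0,0],[0,0,0,0],[0,0,0,0],[0,0,0,0],[0,0,0,0],[0,0,0,0]]'
python3 - <<'E'
from h import *
plan(*P['Bweight'],.12,128.7)
im=optics.camera("wrist")[:,:,::-1];s=optics.camera("side")[:,:,::-1]
cv2.imwrite("pics/w4.png",np.hstack([im[200:440,200:440],cv2.resize(s[170:290,250:370],(240,240),interpolation=cv2.INTER_CUBIC)]))
E
```

```text
t: 14.35
tcp_pos: [0.4553, -0.3172, 0.1191]
tcp_rot: [-1.634, -2.681, -0.001]
wrist_force: [0.5, 1.0, -1.4]
gripper_width: 0.311
grasp_force: 20.0
t 14.3 tcp [ 0.4553 -0.3172  0.1191] yaw 117.3 tilt [-0.001  0.001] | shift in rows of 40mm: [ 4.363  3.425 -0.016] turn rows of 6deg: -1.90 grip 0.311 19.99445882735813
```

View pics/w4.png

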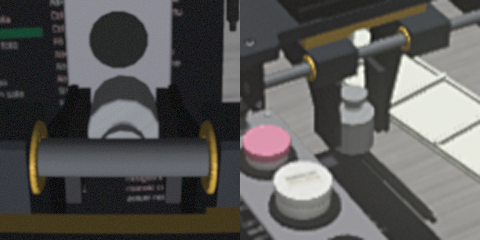

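The weight hangs upright between the fingers in both views.

```bash

python3 -m crank '[[0.7,0.55,0,0],[0.7,0.55,0,0],[0.7,0.55,0,0],[0.7,0.55,0,0],[0.7,0.55,0,0],[0.6,0.5,0,0],[0.2,0.17,0,0],[0,0,0,-0.95],[0,0,0,-0.95],[0,0,0,0]]'
python3 -c "
from h import *
plan(*P['Bweight'],.0163,128.7)"
```

```text
t: 15.45
tcp_pos: [0.4985, -0.1024, 0.1201]
tcp_rot: [1.359, 2.832, -0.001]
wrist_force: [0.0, 0.2, -1.6]
gripper_width: 0.313
grasp_force: 20.0
t 15.4 tcp [ 0.4985 -0.1024  0.1201] yaw 128.7 tilt [-0. -0.] | shift in rows of 40mm: [0.085 0.022 2.596] turn rows of 6deg: 0.01 grip 0.313 19.99317318962767
```

```bash

python3 -m crank '[[0.03,0.02,0.2,0],[0,0,0.4,0],[0,0,0.4,0],[0,0,0.4,0],[0,0,0.4,0],[0,0,0.4,0],[0,0,0.25,0],[0,0,0.14,0],[0,0,0,0],[0,0,0,0]]'
python3 -m crank '[[0,0,0,0],[0,0,0,0],[0,0,0,0],[0,0,0,0],[0,0,0,0],[0,0,0,0],[0,0,0,0],[0,0,0,0],[0,0,0,0],[0,0,0,0]]' 0
python3 -m crank '[[0,0,-0.4,0],[0,0,-0.8,0],[0,0,-0.8,0],[0,0,-0.6,0],[0,0,0,0.95],[0,0,0,0.95],[0,0,0,0],[0,0,0,0],[0,0,0,0],[0,0,0,0]]' 0
python3 -c "
from h import *
plan(*P['tin'],.12,117.4)"
```

```text
t: 16.45
tcp_pos: [0.4988, -0.1008, 0.0168]
tcp_rot: [1.361, 2.831, 0.0]
wrist_force: [0.4, -0.4, 0.1]
gripper_width: 0.307
grasp_force: 20.0
t: 17.45
tcp_pos: [0.4984, -0.1006, 0.0165]
tcp_rot: [-1.36, -2.832, -0.0]
wrist_force: [0.1, -0.8, 0.7]
gripper_width: 0.992
grasp_force: 0.0
t: 18.45
tcp_pos: [0.4982, -0.1006, 0.1203]
tcp_rot: [-1.633, -2.683, 0.0]
wrist_force: [-0.0, -0.3, 0.2]
gripper_width: 1.0
grasp_force: 0.0
t 18.4 tcp [ 0.4982 -0.1006  0.1203] yaw 117.3 tilt [-0.001  0.   ] | shift in rows of 40mm: [-2.772 -3.551  0.007] turn rows of 6deg: -0.01 grip 1.0 0.0
```

```bash

python3 -m crank '[[-0.55,-0.71,0,0],[-0.55,-0.71,0,0],[-0.55,-0.71,0,0],[-0.55,-0.71,0,0],[-0.55,-0.7,0,0],[0,0,0,0],[0,0,0,0],[0,0,0,0],[0,0,0,0],[0,0,0,0]]' 0
python3 - <<'E'
from h import *
plan(*P['tin'],.0195,117.4)
i=optics.camera_info("wrist"); im=optics.camera("wrist")[:,:,::-1].copy()
s=optics.camera("side")[:,:,::-1]
cv2.imwrite("pics/w5.png",np.vstack([cv2.resize(im,(400,300)),cv2.resize(s[150:350,220:480],(400,300),interpolation=cv2.INTER_CUBIC)]))
h=cv2.cvtColor(im,cv2.COLOR_BGR2HSV)
for n,m,z in(("box",(h[...,1]>70)&(h[...,0]>150)&(h[...,2]>120),.030),("tin",(h[...,2]>170)&(h[...,1]<40),.034)):
    for a,c,b in blobs(m,900)[0]:
        if 250<c[0]<390: print(n,a,c,b,ray(i,(b[0]+b[2]/2,b[1]+b[3]/2),z).round(4))
E
```

```text
t: 19.45
tcp_pos: [0.4234, -0.2624, 0.1205]
tcp_rot: [-1.633, -2.684, -0.0]
wrist_force: [0.4, 0.3, 0.7]
gripper_width: 0.998
grasp_force: 0.0
t 19.4 tcp [ 0.4234 -0.2624  0.1205] yaw 117.4 tilt [-0.  0.] | shift in rows of 40mm: [-0.039 -0.031  2.524] turn rows of 6deg: -0.00 grip 0.998 0.0
box 3165 [320.4 149.3] [289 118  63  64] [[ 0.3951 -0.2104]]
tin 3418 [320.7 248.2] [287 216  69  65] [[ 0.423  -0.2629]]
```

View pics/w5.png

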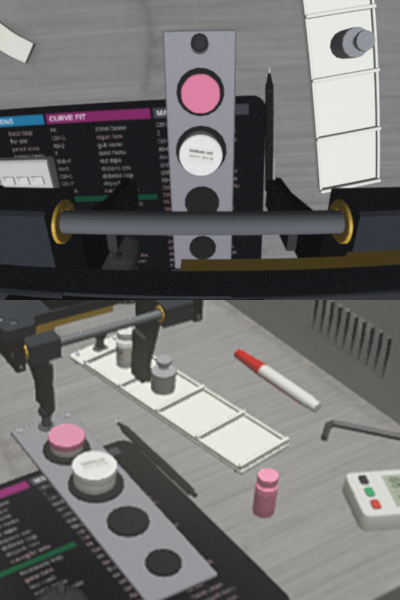

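The vial and weight stand upright in their bays, and the tin is directly under the tool, so I'm descending on it.

```bash

python3 -m crank '[[-0.01,-0.01,0.2,0],[0,0,0.4,0],[0,0,0.4,0],[0,0,0.4,0],[0,0,0.4,0],[0,0,0.4,0],[0,0,0.2,0],[0,0,0.12,0],[0,0,0,0],[0,0,0,0]]' 0
python3 -m crank '[[0,0,0,0],[0,0,0,0],[0,0,0,0],[0,0,0,0],[0,0,0,0],[0,0,0,0],[0,0,0,0],[0,0,0,0],[0,0,0,0],[0,0,0,0]]' 1 20
python3 -m crank '[[0,0,-0.25,0],[0,0,-0.5,0],[0,0,-0.75,0],[0,0,-1,0],[0,0,0,0],[0,0,0,0],[0,0,0,0],[0,0,0,0],[0,0,0,0],[0,0,0,0]]'
python3 - <<'E'
from h import *
plan(*P['Btin'],.12,128.7)
s=optics.camera("side")[:,:,::-1]; im=optics.camera("wrist")[:,:,::-1]
cv2.imwrite("pics/w6.png",np.hstack([im[200:440,200:440],cv2.resize(s[170:290,220:340],(240,240),interpolation=cv2.INTER_CUBIC)]))
E
```

```text
t: 20.55
tcp_pos: [0.4232, -0.2641, 0.0203]
tcp_rot: [1.634, 2.682, -0.0]
wrist_force: [-0.2, -0.1, -0.1]
gripper_width: 0.997
grasp_force: 0.0
t: 21.55
tcp_pos: [0.4228, -0.2638, 0.0197]
tcp_rot: [-1.635, -2.683, -0.0]
wrist_force: [0.1, 1.2, 0.7]
gripper_width: 0.483
grasp_force: 20.0
t: 22.55
tcp_pos: [0.4223, -0.2634, 0.1188]
tcp_rot: [-1.634, -2.681, -0.0]
wrist_force: [1.0, -0.8, -0.5]
gripper_width: 0.48
grasp_force: 20.0
t 22.6 tcp [ 0.4223 -0.2634  0.1188] yaw 117.3 tilt [-0.001  0.001] | shift in rows of 40mm: [ 1.27   3.85  -0.031] turn rows of 6deg: -1.90 grip 0.48 19.999879002571106
```

View pics/w6.png

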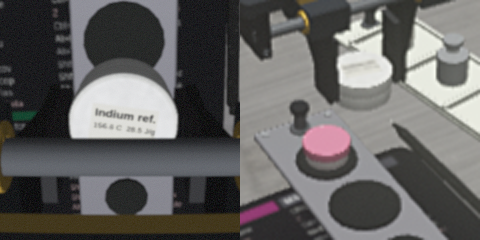

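```bash

python3 -m crank '[[0.2,0.62,0,0],[0.22,0.68,0,0],[0.22,0.68,0,0],[0.22,0.68,0,0],[0.22,0.68,0,0],[0.19,0.51,0,0],[0,0,0,-0.95],[0,0,0,-0.95],[0,0,0,0],[0,0,0,0]]'
python3 - <<'E'
from h import *
plan(*P['Btin'],.0162,128.7)
i=optics.camera_info("wrist"); im=optics.camera("wrist")[:,:,::-1].copy();cv2.imwrite("pics/w7.png",im[100:340,150:490])
import pickle; pickle.dump(i,open("w7.pkl","wb"))
E
```

```text
t: 23.65
tcp_pos: [0.5363, -0.1481, 0.1196]
tcp_rot: [-1.364, -2.83, 0.0]
wrist_force: [0.9, -0.3, -0.5]
gripper_width: 0.485
grasp_force: 20.0
t 23.6 tcp [ 0.5363 -0.1481  0.1196] yaw 128.5 tilt [-0.  0.] | shift in rows of 40mm: [ 1.300e-02 -1.000e-03  2.584e+00] turn rows of 6deg: -0.03 grip 0.485 19.999682307243347
```

View pics/w7.png

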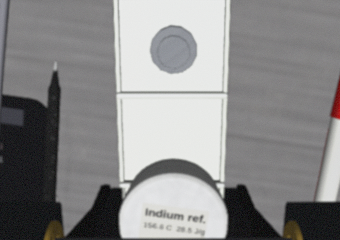

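In crop pixels the weight is at (173,48), in the bay beyond the rib at row 93. The empty bay directly below the tool spans rows 93–183. I'll compute its centre.

```bash
python3 - <<'E'
from h import *
import pickle
i=pickle.load(open("w7.pkl","rb"))
p=ray(i,[(150+117,193),(150+226,193),(150+121,283),(150+225,283)],.014); print(p.round(4)); print(p.mean(0).round(4),"want tcp there; tcp .5363 -.1481"); s=ray(i,[(323,193),(323,283)],.014); print(s.round(4),s.mean(0).round(4))
E
```

```text
[[ 0.4893 -0.1461]
 [ 0.5439 -0.1025]
 [ 0.5282 -0.1943]
 [ 0.5837 -0.1501]]
[ 0.5363 -0.1483] want tcp there; tcp .5363 -.1481
[[ 0.5174 -0.1237]
 [ 0.556  -0.1722]] [ 0.5367 -0.148 ]
```

```bash

python3 -m crank '[[0,0,0.2,0],[0,0,0.4,0],[0,0,0.4,0],[0,0,0.4,0],[0,0,0.4,0],[0,0,0.4,0],[0,0,0.25,0],[0,0,0.13,0],[0,0,0,0],[0,0,0,0]]'
python3 -m crank '[[0,0,0,0],[0,0,0,0],[0,0,0,0],[0,0,0,0],[0,0,0,0],[0,0,0,0],[0,0,0,0],[0,0,0,0],[0,0,0,0],[0,0,0,0]]' 0
python3 -m crank '[[0,0,-0.4,0],[0,0,-0.8,0],[0,0,-0.8,0],[0,0,-0.6,0],[0,0,0,0.95],[0,0,0,0.95],[0,0,0,0],[0,0,0,0],[0,0,0,0],[0,0,0,0]]' 0
python3 -c "
from h import *
plan(.3951,-.2104,.12,117.4)"
```

```text
t: 24.7
tcp_pos: [0.5368, -0.1483, 0.0168]
tcp_rot: [1.361, 2.831, 0.0]
wrist_force: [0.6, 0.1, -0.7]
gripper_width: 0.486
grasp_force: 20.0
t: 25.7
tcp_pos: [0.5364, -0.1481, 0.0165]
tcp_rot: [-1.36, -2.832, 0.0]
wrist_force: [-0.5, -0.1, -0.1]
gripper_width: 0.993
grasp_force: 0.0
t: 26.7
tcp_pos: [0.5363, -0.148, 0.1205]
tcp_rot: [-1.633, -2.683, 0.0]
wrist_force: [-0.3, -0.8, 0.0]
gripper_width: 0.997
grasp_force: 0.0
t 26.7 tcp [ 0.5363 -0.148   0.1205] yaw 117.3 tilt [-0.  0.] | shift in rows of 40mm: [ 0.237 -3.852  0.013] turn rows of 6deg: -0.01 grip 0.997 0.0
```

```bash

python3 -m crank '[[0.03,-0.5,0,0],[0.03,-0.55,0,0],[0.03,-0.55,0,0],[0.03,-0.55,0,0],[0.03,-0.55,0,0],[0.03,-0.55,0,0],[0.03,-0.4,0,0],[0.03,-0.2,0,0],[0,0,0,0],[0,0,0,0]]' 0
python3 - <<'E'
from h import *
plan(.3951,-.2104,.0195,117.4)
i=optics.camera_info("wrist"); im=optics.camera("wrist")[:,:,::-1].copy()
h=cv2.cvtColor(im,cv2.COLOR_BGR2HSV)
m=(h[...,1]>70)&(h[...,0]>150)&(h[...,2]>120)
for a,c,b in blobs(m,900)[0]:
    if 250<c[0]<390: print(a,c,b,ray(i,(b[0]+b[2]/2,b[1]+b[3]/2),.03).round(4))
E
```

```text
t: 27.7
tcp_pos: [0.3956, -0.2101, 0.1207]
tcp_rot: [1.635, 2.682, 0.0]
wrist_force: [0.1, 0.2, 0.2]
gripper_width: 1.002
grasp_force: 0.0
t 27.7 tcp [ 0.3956 -0.2101  0.1207] yaw 117.3 tilt [ 0.001 -0.   ] | shift in rows of 40mm: [ 1.000e-03 -1.500e-02  2.531e+00] turn rows of 6deg: -0.02 grip 1.002 0.0
2623 [321.6 244.3] [293 217  59  56] [[ 0.3954 -0.2096]]
```

```bash

python3 -m crank '[[0,0,0.2,0],[0,0,0.4,0],[0,0,0.4,0],[0,0,0.4,0],[0,0,0.4,0],[0,0,0.4,0],[0,0,0.2,0],[0,0,0.15,0],[0,0,0,0],[0,0,0,0]]' 0
python3 -m crank '[[0,0,0,0],[0,0,0,0],[0,0,0,0],[0,0,0,0],[0,0,0,0],[0,0,0,0],[0,0,0,0],[0,0,0,0],[0,0,0,0],[0,0,0,0]]' 1 20
python3 -m crank '[[0,0,-0.25,0],[0,0,-0.5,0],[0,0,-0.75,0],[0,0,-1,0],[0,0,0,0],[0,0,0,0],[0,0,0,0],[0,0,0,0],[0,0,0,0],[0,0,0,0]]'
python3 - <<'E'
from h import *
plan(.5754,-.1965,.12,128.7)
s=optics.camera("side")[:,:,::-1]; im=optics.camera("wrist")[:,:,::-1]
cv2.imwrite("pics/w8.png",np.hstack([im[200:440,200:440],cv2.resize(s[130:330,220:420],(240,240))]))
E
```

```text
t: 28.75
tcp_pos: [0.3955, -0.2103, 0.0189]
tcp_rot: [1.634, 2.682, -0.0]
wrist_force: [-0.2, -0.2, 0.4]
gripper_width: 1.002
grasp_force: 0.0
t: 29.75
tcp_pos: [0.3951, -0.2101, 0.0186]
tcp_rot: [-1.635, -2.683, -0.0]
wrist_force: [0.8, 0.1, 0.2]
gripper_width: 0.42
grasp_force: 20.0
t: 30.75
tcp_pos: [0.3946, -0.2098, 0.1177]
tcp_rot: [-1.634, -2.681, -0.0]
wrist_force: [0.5, -0.6, -0.2]
gripper_width: 0.417
grasp_force: 20.0
t 30.8 tcp [ 0.3946 -0.2098  0.1177] yaw 117.3 tilt [-0.001  0.001] | shift in rows of 40mm: [-1.777  4.168 -0.064] turn rows of 6deg: -1.90 grip 0.417 19.999906718730927
```

View pics/w8.png

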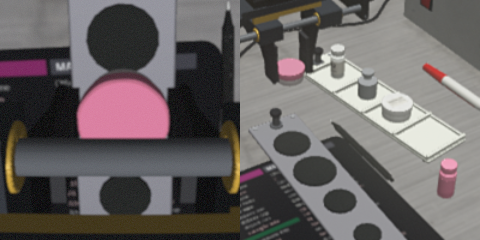

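The box is held level. The vial, weight and tin stand upright in their bays, and the last bay is free.

```bash

python3 -m crank '[[-0.2,0.5,0,0],[-0.28,0.65,0,0],[-0.28,0.65,0,0],[-0.28,0.65,0,0],[-0.28,0.65,0,0],[-0.28,0.65,0,0],[-0.17,0.41,0,0],[0,0,0,-0.95],[0,0,0,-0.95],[0,0,0,0]]'
python3 -c "
from h import *
plan(.5754,-.1965,.0152,128.7)"
```

```text
t: 31.85
tcp_pos: [0.5754, -0.1966, 0.118]
tcp_rot: [-1.358, -2.832, -0.0]
wrist_force: [0.2, 0.0, -0.5]
gripper_width: 0.418
grasp_force: 20.0
t 31.9 tcp [ 0.5754 -0.1966  0.118 ] yaw 128.7 tilt [-0.001  0.   ] | shift in rows of 40mm: [1.00e-03 2.00e-03 2.57e+00] turn rows of 6deg: 0.01 grip 0.418 19.998646080493927
```

```bash

python3 -m crank '[[0,0,0.2,0],[0,0,0.4,0],[0,0,0.4,0],[0,0,0.4,0],[0,0,0.4,0],[0,0,0.4,0],[0,0,0.25,0],[0,0,0.12,0],[0,0,0,0],[0,0,0,0]]'
python3 -m crank '[[0,0,0,0],[0,0,0,0],[0,0,0,0],[0,0,0,0],[0,0,0,0],[0,0,0,0],[0,0,0,0],[0,0,0,0],[0,0,0,0],[0,0,0,0]]' 0
python3 -m crank '[[0,0,-0.4,0],[0,0,-0.8,0],[0,0,-0.9,0],[0,0,-0.9,0],[0,0,-0.5,0],[0,-0.8,0,0],[0,-0.8,0,0],[0,-0.8,0,0],[0,-0.8,0,0],[0,0,0,0]]' 0
python3 - <<'E'
from h import *
plan(.5754,-.1965,.0152,128.7)
s=optics.camera("side")[:,:,::-1]; t=optics.camera("top")[:,:,::-1]
f=lambda a:cv2.resize(a,(400,300),interpolation=cv2.INTER_CUBIC)
cv2.imwrite("pics/w9.png",np.vstack([f(s[150:300,240:440]),f(t[160:310,150:350])]))
E
```

```text
t: 32.85
tcp_pos: [0.576, -0.197, 0.0161]
tcp_rot: [1.36, 2.831, 0.0]
wrist_force: [-1.1, 0.8, -0.3]
gripper_width: 0.416
grasp_force: 20.0
t: 33.85
tcp_pos: [0.5754, -0.1968, 0.0157]
tcp_rot: [-1.36, -2.832, -0.0]
wrist_force: [-0.1, -0.9, 0.2]
gripper_width: 0.994
grasp_force: 0.0
t: 34.85
tcp_pos: [0.4734, -0.2789, 0.1571]
tcp_rot: [1.364, 2.829, -0.002]
wrist_force: [1.0, -0.2, -0.4]
gripper_width: 1.003
grasp_force: 0.0
t 34.9 tcp [ 0.4734 -0.2789  0.1571] yaw 128.5 tilt [-0.    -0.002] | shift in rows of 40mm: [0.029 3.282 3.543] turn rows of 6deg: -0.03 grip 1.003 0.0
```

View pics/w9.png

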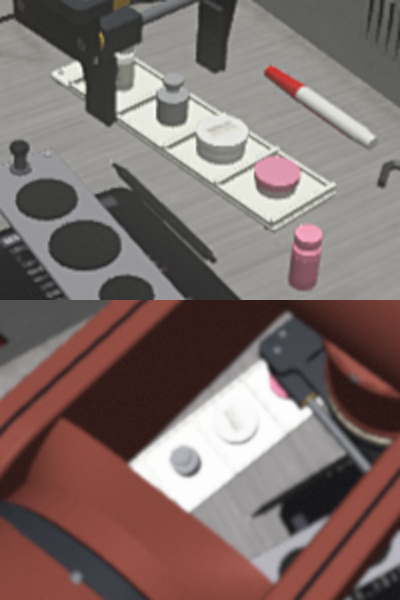

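All four stand flat in their bays and the gripper is clear, so I'm handing it in.

```bash
python3 -c "
from bench import bot
print(bot.close_job())"
```

```text
the job is handed in; nothing more can be done
None
```

I moved all four standards to the loading rack in reverse order: from its end post they are vial, weight, tin, round box. The last pictures show each upright in its own bay with the gripper clear, and I handed the job in at about 35 s; no verdict came back.

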